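# Restock the parts cage with its own kind and shut it

### The job

In the wire-topped parts cage on the bench one compartment holds a pipe union and the other a bell reducer. Stand the loose brass union from the bench upright in the compartment that already holds a union just like it, let go of it, and then push the yellow door shut until it snaps home on its catch. Leave the fittings already in the cage standing where they are, and knock nothing over.

Things in the scene. Friction and masses are not known exactly. Their poses are not given: they have to be found in the camera images.
- cage: fixed parts cage, 170 mm deep (x, to its back), 300 wide (y, to its left), 240 high; origin at the centre of its underside. Front open (x = -85). Solid floor 15 thick, side walls 5 thick, roof and back of steel bars 43 apart: see through, but reach in only by the front, tilted. A floor divider 4 thick, 20 high along x at y = 0 makes two compartments; each has a fitting at the back, x about 40
- cage_roof (a point): middle of the lower front edge of the cage's roof, 225 mm above the bench, directly over the open front; axes as the cage
- cage_left (a point): middle of the free floor in front of the fitting in the left compartment (45 mm in from the open front), at floor height, 15 mm above the bench; the compartment is 143 mm wide; axes as the cage
- cage_right (a point): the same point in the right compartment
- door (a joint): yellow steel door (300 wide, 234 high, 15 thick, 0.7 kg), hinged on the cage's left front edge: 0 fully shut, grows as it swings out towards the robot, 2.1 rad at most; starts well open, stays where it is left. A strike on it meets the sprung catch at about 0.07 rad; 4 to 8 N at door_push snaps it over, then it is held at 0
- catch_roller (a point): top of the sprung roller catch, 18 mm above the cage floor in its front right corner; do not set things on it
- door_hinge (a point): point on the hinge axis of the door, 120 mm above the bench; its frame turns with the door: the door panel runs along its -y, the door's outer face looks along its -x and lies 15 mm from the axis
- door_push (a point): point on the door's outer face, 160 mm from the hinge axis, 205 mm above the bench: a place to push with the fingertips, keeping the gripper body above the door and the cage; clear of the handle (a vertical bar 35 mm off the face, 270 mm from the hinge axis, 75 to 165 mm above the bench); its axes are those of door_hinge
- union: the loose fitting to be put away, on the open bench: turned brass pipe union standing on end, axis z, 88 mm high: smooth round barrel of 44 mm diameter from 24 to 64 mm above its foot, ribbed threads of 38 mm diameter above and below it; origin at the centre of its foot; 0.25 to 0.5 kg
- mate: fitting of the same kind as the loose one, standing in one of the cage's compartments: turned brass pipe union standing on end, axis z, 88 mm high: smooth round barrel of 44 mm diameter from 24 to 64 mm above its foot, ribbed threads of 38 mm diameter above and below it; origin at the centre of its foot
- reducer: brass bell reducer standing in the other compartment: 58 mm high, foot 48 mm in diameter, neck 28 mm; origin at the centre of its foot
- camlock: bystander: aluminium camlock coupling standing on the bench, 54 mm in diameter, 60 high; origin at the centre of its foot
- jar: bystander: closed jar standing on the bench, 56 mm in diameter, 75 high; origin at the centre of its foot
Mind the look-alikes: they are no part of the job. Leave any blue or orange look-alike of the reducer alone.

How it is judged (in metres and radians):
On the way:
1. the loose union stands upright and released on the cage floor in the compartment with its like, the door still open (x of union in the frame of cage between -0.07 and 0.04 m and z of union in the frame of cage between 0.01 and 0.022 m and ((y of union in the frame of cage between 0.015 and 0.135 m and y of mate in the frame of cage between 0.015 and 0.135 m) or (y of union in the frame of cage between -0.135 and -0.015 m and y of mate in the frame of cage between -0.135 and -0.015 m)) and angle between union's own z axis and vertical below 0.12 rad and contact force between the fingers and union below 0.05 N and value of joint door above 0.3 rad), for 0.2 s.
At the end, for the whole second after the job is handed in: The union stands upright (within 0.12 rad) on the cage floor, wholly behind the door, on the same side of the divider as the mate, released and at rest; the door is home on its catch (under 0.025 rad); the mate and the reducer are upright (within 0.12 rad) and within 30 mm of where they were (x of union in the frame of cage between -0.07 and 0.04 m and z of union in the frame of cage between 0.01 and 0.022 m and ((y of union in the frame of cage between 0.015 and 0.135 m and y of mate in the frame of cage between 0.015 and 0.135 m) or (y of union in the frame of cage between -0.135 and -0.015 m and y of mate in the frame of cage between -0.135 and -0.015 m)) and angle between each of union, mate, reducer's own z axis and vertical below 0.12 rad and contact force between the fingers and union below 0.05 N and value of joint door below 0.025 rad and distance of each of mate, reducer from where it was at the start of the episode below 0.03 m and linear speed of union below 0.02 m/s); the robot touches nothing.
It fails at once if a standing fitting or the jar is knocked over (angle between any of mate, reducer, camlock, jar's own z axis and vertical above 0.6 rad).
It also fails if it takes over 67 s, if anything falls off the work surface, if the arm or the gripper's body presses on something with over 40 N, if the wrist force passes 120 N, or if a joint passes its speed limit or range.

### The arm

A 6-joint arm with a two-finger parallel gripper is mounted at the origin on the work surface. World frame = base frame: x ahead of the robot, y to its left, z up, the work surface at z = 0. Lengths are in mm, angles in rad, forces in N, time in s.
With the tool pointing down it reaches from about 400 to 925 mm from the base axis. Payload 12.5 kg.
Tool frame: the origin (TCP) lies midway between the tips of the shut fingers; the grasp point (between the pads) lies 19 mm behind it; z points along the fingers, y is the line along which they close (so a half turn about z gives the same grasp; the last joint's range is limited). The gripper opens to 95 mm and grips with 3 to 60 N. Pads are 20 mm wide; open, the fingers measure 119 mm over their backs; the gripper's body (75 mm by 180 mm) begins 59 mm behind the grasp point.
Start: joints at [-1.288, 0.491, 1.559, -0, 1.092, -0.106], TCP at [236.948, -578.362, 214.661] pointing down, gripper open.
Joint ranges: [-3.1, 3.1], [-0.84, 2.19], [0.05, 2.79], [-1.13, 4.28], [0.06, 2.93], [-2.69, 2.69]. Speed limits (rad/s): [2.22, 2.22, 2.79, 3.14, 3.14, 3.14].

### API

Orientations are given as [roll, pitch, yaw] about the fixed x, y, z axes, in that order (R = Rz(yaw) Ry(pitch) Rx(roll)).
In Python, from cell import env gives the robot as it stands.
- The arm moves only by the shell command python3 -m inch 'ROWS'. ROWS is JSON, a list of rows, each a list of 7 numbers: the turn, a rotation vector about the tool's x, y, z in rad, then the shift along the tool's x, y, z in cm, then the closure, from -1 (fully open) to 1 (shut). A call has 1 to 20 rows; each row shifts and turns the commanded pose from where the row before left it, along the tool's axes as they then stand; what a row does not reach is not made up. A row lasts 1/8 s, in which the tool goes at most 62.5 mm and 10.7 degrees, less where a joint would pass 70% of its speed; a pose out of reach is approached as far as the arm can. A call with a gripper value outside its range is refused whole. The fingers move at their own pace and stop on an object; the grip force is fixed at half the most. Time passes only in rows, so rows that do not move let the fingers close. It gives the time, the measured TCP pose, the force, the opening and the grip force at its end, in the units of the state.
- env.state(): the state, without advancing time (a new reading comes with each control period).
- env.read_camera(name): name is "scene" or "top" or "wrist"; returns a dict with "img" (480x640x3 uint8, red, green, blue), "depth" (480x640 float32, mm along the optical axis (not along the pixel's ray), 0 where there is no reading), "fx", "fy", "cx", "cy" (pixels), "D" ([k1, k2, p1, p2, k3] as OpenCV has them; the pictures are not rectified), "position" and "orientation" of the camera in the world. Camera axes: x right, y down, z forward; pixel columns grow to the right and rows downward; lengths in mm; the calibration is good to about 2 mm. A picture is of the moment at which its call begins.
- env.job_done(): hands the job in; it is judged then, once.
Trained networks look in a picture, given as the dict that the camera call returned (one of the last four; its "shot" number tells which), for a name from the list of things; names that differ only in an ending like _2 or _b are one class to them, and where a whole thing is asked for, a point or a joint stands for the part that bears it (a point fixed in the world has none). Each returns a list of dicts, best first, with "score" (0 to 1); they miss things now and then, are a little off and sometimes report something else, mostly with a low value. They report only what shows in the picture. A call takes as long as a camera call. They do not tell look-alikes from the thing itself.
- env.find_in(picture, target): "centre" ([x, y, z] in mm, in the coordinates of the camera as it stood for that picture, good to about 4 mm: the middle of the surface that is visible of it).
- env.trace(picture, target): "mask" (480x640 bool, what is visible of it).
The state is a dict: "t": time; "joints": joint angles; "qvel": joint speeds; "tau": joint torques, N m; "eef_pos": TCP position; "tcp_rot": TCP orientation; "ft_force": force on the tool from outside, world axes, zero at the start; "moment": the same for the moment, N m; "opening": opening from 0.0 (shut) to 1.0 (fully open); "grip_force": force on a finger pad.
Only numpy, scipy, OpenCV 4.12 (cv2) and the standard library are available. Lean on these libraries where they do the work, as an engineer would, in place of code of your own. Each camera call takes 0.05 s, during which the arm holds its last target. There are 200 camera calls.

## Working session

There is one attempt and no reset: what is moved stays moved. The work goes in short steps, Python scripts to look and compute and a shell command to move; the robot and the scene stay as the last step left them, time stands still between calls to the robot, and variables do not carry over. Pictures are saved under pics/ and viewed, at most 10 in all, crops included, and the job is handed in when it is done.

```bash
mkdir -p pics; ls; cat > h.py <<'E'
import numpy as np, cv2
from scipy.spatial.transform import Rotation as R
from cell import env
def rot(o):
    o=np.array(o,float)
    return o if o.shape==(3,3) else R.from_euler('xyz',o).as_matrix() if o.size==3 else R.from_quat(o).as_matrix()
def w(p,c): return rot(p['orientation'])@np.array(c)+np.array(p['position'])
def cloud(p,mask):
    v,u=np.nonzero(mask&(p['depth']>0)); z=p['depth'][v,u]
    K=np.array([[p['fx'],0,p['cx']],[0,p['fy'],p['cy']],[0,0,1.]])
    n=cv2.undistortPoints(np.c_[u,v].astype(np.float64)[:,None],K,np.array(p['D'],float))[:,0]
    return (np.c_[n*z[:,None],z])@rot(p['orientation']).T+np.array(p['position'])
def save(p,n,crop=None,s=1):
    im=p['img'][...,::-1]
    if crop: a,b,c,d=crop; im=im[b:d,a:c]
    cv2.imwrite('pics/'+n,cv2.resize(im,None,fx=s,fy=s,interpolation=cv2.INTER_CUBIC))
E
python3 - <<'E'
from h import *
P={}
for n in ['scene','top']:
    p=env.read_camera(n); save(p,n+'1.png'); print(n,p['position'],p['orientation'])
    for t in ['union','mate','reducer','door','cage','camlock','jar']:
        for d in env.find_in(p,t)[:3]: print(n,t,round(d['score'],2),w(p,d['centre']).round(0))
        for d in env.trace(p,t)[:3]:
            m=d['mask']; v,u=np.nonzero(m); c=cloud(p,m)
            if len(c): print('   mask',round(d['score'],2),int(u.mean()),int(v.mean()),m.sum(),np.percentile(c,[2,50,98],axis=0).round(0).tolist())
E
```

```text
pics
scene [1600.09902557 -191.26830581 1091.13480734] [-2.30954815  0.02336177  1.42947541]
scene union 0.6 [ 476. -171.   62.]
   mask 0.7 263 246 458 [[423.0, -189.0, -2.0], [478.0, -173.0, 64.0], [691.0, -155.0, 238.0]]
scene mate 0.6 [729. -92.  76.]
   mask 0.81 311 316 534 [[696.0, -106.0, 13.0], [727.0, -90.0, 70.0], [754.0, -66.0, 108.0]]
   mask 0.68 181 259 561 [[438.0, -405.0, 5.0], [474.0, -380.0, 50.0], [486.0, -357.0, 64.0]]
scene reducer 0.96 [574. 312.  33.]
scene reducer 0.93 [739. 216.  30.]
scene reducer 0.93 [731. 297.  29.]
   mask 0.6 444 313 527 [[678.0, 195.0, -3.0], [738.0, 215.0, 30.0], [751.0, 245.0, 59.0]]
   mask 0.6 478 307 497 [[711.0, 278.0, -1.0], [734.0, 296.0, 30.0], [747.0, 321.0, 59.0]]
   mask 0.57 245 297 384 [[596.0, -249.0, 5.0], [618.0, -230.0, 34.0], [630.0, -211.0, 61.0]]
scene door 0.88 [441. 196. 218.]
   mask 0.9 410 186 985 [[337.0, 152.0, 22.0], [439.0, 195.0, 226.0], [614.0, 267.0, 239.0]]
scene cage 0.9 [711.   6. 100.]
scene cage 0.7 [ 619. -425.   52.]
scene cage 0.5 [742.  47.  45.]
   mask 0.65 351 282 12772 [[370.0, -165.0, 5.0
[... 989 characters left out ...]
[582.0, -249.0, -2.0], [599.0, -223.0, 34.0], [628.0, -205.0, 61.0]]
   mask 0.66 184 192 312 [[698.0, 282.0, 3.0], [713.0, 298.0, 35.0], [736.0, 322.0, 62.0]]
top door 0.71 [466. 193. 170.]
top door 0.55 [633.  72. 130.]
   mask 0.67 205 284 4188 [[332.0, 151.0, 15.0], [464.0, 190.0, 168.0], [607.0, 230.0, 239.0]]
top cage 0.85 [633.  75. 126.]
   mask 0.64 269 224 14664 [[345.0, -155.0, 8.0], [634.0, 76.0, 113.0], [774.0, 224.0, 242.0]]
top camlock 0.62 [ 458. -375.   56.]
   mask 0.56 445 303 464 [[434.0, -403.0, 7.0], [457.0, -375.0, 59.0], [481.0, -354.0, 64.0]]
top jar 0.58 [ 595. -418.   72.]
   mask 0.81 463 247 530 [[574.0, -450.0, 0.0], [597.0, -420.0, 72.0], [625.0, -401.0, 78.0]]
```

View pics/scene1.png

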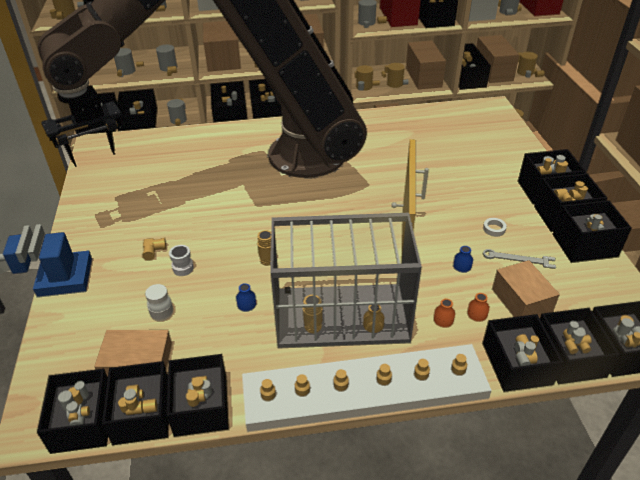

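View pics/top1.png

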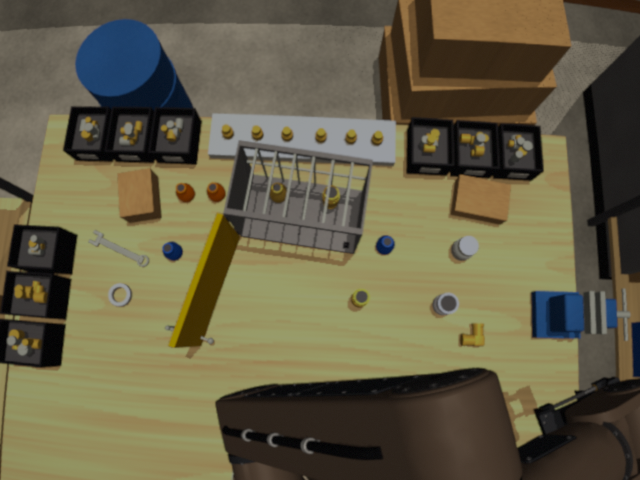

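The scene shows the loose union at scene (265,247), top (359,298). The mate stands in the cage's right compartment at scene (313,314), top (331,195), and the reducer in the left at scene (374,320). The blue and orange bells are look-alikes. The yellow door is open by more than 90°. Next I'll fit the cage pose and check an enlarged crop.

```bash
cat > cage.py <<'E'
from h import *
ps=[env.read_camera(n) for n in ('scene','top')]
pts={}
for p,n in zip(ps,('scene','top')):
    full=cloud(p,np.ones((480,640),bool))
    m=[d for d in env.trace(p,'cage')][0]['mask']; d=env.trace(p,'door')[0]['mask']
    m2=m&~cv2.dilate(d.astype(np.uint8),np.ones((7,7))).astype(bool)
    c=cloud(p,m2); r=c[(c[:,2]>230)&(c[:,2]<246)]
    rr=cv2.minAreaRect(r[:,:2].astype(np.float32)); print(n,'roof rect',rr,cv2.boxPoints(rr).round(0).tolist(),len(r), np.median(r[:,2]))
    f=c[(c[:,2]>8)&(c[:,2]<22)]; print('floor',cv2.minAreaRect(f[:,:2].astype(np.float32)),np.median(f[:,2]),len(f))
    dc=cloud(p,d); dc=dc[(dc[:,2]>40)&(dc[:,2]<245)]
    vx,vy,x0,y0=cv2.fitLine(dc[:,:2].astype(np.float32),cv2.DIST_HUBER,0,.01,.01).ravel(); print('door dir',np.arctan2(vy,vx),x0,y0)
    u=cloud(p,env.trace(p,'union')[0]['mask']); u=u[(np.hypot(u[:,0]-460,u[:,1]+165)<40)]
    t=u[u[:,2]>80]; print('union all',u.mean(0).round(1),'top',t.mean(0).round(1) if len(t) else 0,len(t),'zmax',np.percentile(u[:,2],97))
    print('circle',cv2.minEnclosingCircle(u[:,:2].astype(np.float32)))
a=ps[0]['img'][225:355,230:400][...,::-1];b=ps[1]['img'][150:330,210:400][...,::-1]
cv2.imwrite('pics/crop.png',np.hstack([cv2.resize(a,(400,306),interpolation=2),cv2.resize(b,(323,306),interpolation=2)]))
E
python3 cage.py
```

```text
scene roof rect ((680.580322265625, -12.701934814453125), (300.21209716796875, 179.58749389648438), 83.62319946289062) [[575.0, -152.0], [753.0, -172.0], [786.0, 127.0], [608.0, 146.0]] 2835 237.51310998384633
floor ((610.7564086914062, 5.9669647216796875), (312.32623291015625, 330.46075439453125), 81.7820053100586) 14.35177373059048 4956
door dir -0.27318713 479.56888 187.6343
union all [ 475.1 -171.9   59.9] top [ 466.7 -168.8   87.1] 146 zmax 90.63373594892303
circle ((465.0389404296875, -169.33242797851562), 23.47997283935547)
top roof rect ((681.0052490234375, -9.96673583984375), (301.4239196777344, 172.8042449951172), 83.88715362548828) [[579.0, -151.0], [751.0, -169.0], [783.0, 131.0], [611.0, 149.0]] 3103 238.64020408154818
floor ((714.2296142578125, -13.625518798828125), (291.75592041015625, 239.26290893554688), 83.89954376220703) 15.161060529427232 5044
door dir -0.26505357 466.98517 188.77661cage.py:14: RuntimeWarning: Mean of empty slice.
  t=u[u[:,2]>80]; print('union all',u.mean(0).round(1),'top',t.mean(0).round(1) if len(t) else 0,len(t),'zmax',np.percentile(u[:,2],97))
  ret = um.true_divide(
Traceback (most recent call last):
  File "cage.py", line 14, in <module>
    t=u[u[:,2]>80]; print('union all',u.mean(0).round(1),'top',t.mean(0).round(1) if len(t) else 0,len(t),'zmax',np.percentile(u[:,2],97))
                                                                                                                 ~~~~~~~~~~~~~^^^^^^^^^^^
IndexError: index -1 is out of bounds for axis 0 with size 0
```

```bash
python3 - <<'E'
from h import *
p=env.read_camera('scene');q=env.read_camera('top')
a=p['img'][225:355,230:400][...,::-1];b=q['img'][150:330,210:400][...,::-1]
cv2.imwrite('pics/crop.png',np.hstack([cv2.resize(a,(400,306),interpolation=2),cv2.resize(b,(323,306),interpolation=2)]))
for d in env.trace(q,'union'):
    u=cloud(q,d['mask']); t=u[(u[:,2]>80)&(np.hypot(u[:,0]-462,u[:,1]+165)<40)]
    if len(t): print('top', t.mean(0),np.median(t,0),cv2.minEnclosingCircle(t[:,:2].astype(np.float32)))
s=env.state(); print(s)
E
```

```text
top [ 461.8605311  -163.70712349   87.7465112 ] [ 461.39541449 -163.8325069    87.96834057] ((462.4352111816406, -163.91622924804688), 19.474889755249023)
{'t': 2.05, 'joints': array([-1.28759385e+00,  4.90892711e-01,  1.55889182e+00, -1.40944720e-05,
        1.09169959e+00, -1.05626845e-01]), 'qvel': array([ 4.12238530e-04,  2.45003611e-05, -1.18813700e-03,  1.77683294e-03,
        1.36648602e-03,  9.97280089e-04]), 'tau': array([ 6.25765388e-04, -6.12460327e+01, -2.58430374e+01,  6.93115010e-02,
        4.45463962e-02, -5.60444406e-06]), 'eef_pos': array([ 236.94913692, -578.36536763,  214.66829313]), 'tcp_rot': array([3.14148605e+00, 2.38807934e-05, 3.88835821e-01]), 'ft_force': array([-0.05079706, -0.56943758, -0.03888287]), 'moment': array([ 0.04680113,  0.00648809, -0.03109891]), 'grip_force': 0.0, 'opening': 0.9981195986300457}
```

View pics/crop.png

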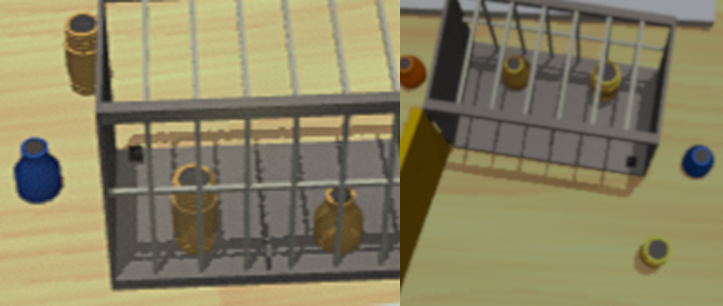

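Confirmed: the tall ribbed union at crop-left (195,210) is on the roller's side, which is the right compartment. The reducer at (338,220) is in the left one. The loose brass union is at (80,50). Next I'll plan a tilted grasp.

```bash
cat >> h.py <<'E'
def ori(th,psi,s=1):
    th,psi=np.radians(th),psi
    z=np.array([np.sin(th)*np.cos(psi),np.sin(th)*np.sin(psi),-np.cos(th)]); y=s*np.array([-np.sin(psi),np.cos(psi),0])
    return np.c_[np.cross(y,z),y,z]
def plan(M,grasp=None,tcp=None):
    s=env.state(); A=rot(s['tcp_rot']); rv=R.from_matrix(A.T@M).as_rotvec()
    print('rotvec',rv.round(3),'deg',np.degrees(np.linalg.norm(rv)).round(1))
    if grasp is not None: tcp=np.array(grasp)+19*M[:,2]
    d=np.array(tcp)-s['eef_pos']; print('tcp target',np.round(tcp,1),'shift cm then, in target frame',(M.T@d/10).round(2),'now frame',(A.T@d/10).round(2),'world',d.round(0))
E
python3 - <<'E'
from h import *
for s in (1,-1):
  for psi in (1.0,.6):
    print(s,psi); plan(ori(55,psi,s),grasp=np.array([463,-165,48])-100*np.array([np.cos(psi),np.sin(psi),0])+[0,0,100])
E
```

```text
1 1.0
rotvec [ 1.189 -0.375  2.283] deg 149.0
tcp target [ 417.4 -236.1  137.1] shift cm then, in target frame [-15.76   3.31  36.03] now frame [ 29.67 -24.84   7.75] world [180. 342. -78.]
1 0.6
rotvec [ 1.363 -0.145  2.617] deg 169.3
tcp target [ 393.3 -212.7  137.1] shift cm then, in target frame [-12.89  21.35  31.93] now frame [ 28.33 -27.91   7.75] world [156. 366. -78.]
-1 1.0
rotvec [ 0.293  0.929 -0.563] deg 64.5
tcp target [ 417.4 -236.1  137.1] shift cm then, in target frame [15.76 -3.31 36.03] now frame [ 29.67 -24.84   7.75] world [180. 342. -78.]
-1 0.6
rotvec [ 0.101  0.956 -0.195] deg 56.2
tcp target [ 393.3 -212.7  137.1] shift cm then, in target frame [ 12.89 -21.35  31.93] now frame [ 28.33 -27.91   7.75] world [156. 366. -78.]
```

```bash
python3 -m inch '[[0,0,0,3.5,-3.1,0,-1],[0,0,0,3.5,-3.1,0,-1],[0,0,0,3.5,-3.1,0,-1],[0,0,0,3.5,-3.1,0,-1],[0,0,0,3.5,-3.1,0,-1],[0,0,0,3.5,-3.1,0,-1],[0,0,0,3.5,-3.1,0,-1],[0,0,0,3.5,-3.1,0,-1],[0.017,0.159,-0.033,0,0,0,-1],[0.017,0.159,-0.033,0,0,0,-1],[0.017,0.159,-0.033,0,0,0,-1],[0.017,0.159,-0.033,0,0,0,-1],[0.017,0.159,-0.033,0,0,0,-1],[0.017,0.159,-0.033,0,0,0,-1],[0,0,0,0,0,0,-1]]'; python3 - <<'E'
from h import *
s=env.state(); print(s['t'],s['joints'],s['eef_pos'])
for psi in (1.0,.6): plan(ori(55,psi,-1),grasp=np.array([463,-165,48])-100*np.array([np.cos(psi),np.sin(psi),0])+[0,0,100])
E
```

```text
t: 3.92
eef_pos: [401.3, -243.7, 213.4]
tcp_rot: [-3.137, -0.958, 0.597]
ft_force: [0.2, -0.8, 0.4]
opening: 1.005
grip_force: 0.0
3.925 [-1.19192997  0.40636428  2.14711904  1.0383465   1.18295526 -0.94338659] [ 401.32865702 -243.69426288  213.4301471 ]
rotvec [ 0.326  0.002 -0.232] deg 22.9
tcp target [ 417.4 -236.1  137.1] shift cm then, in target frame [-5.39  0.94  5.62] now frame [-5.23  0.3   5.83] world [ 16.   8. -76.]
rotvec [-0.002  0.002 -0.002] deg 0.2
tcp target [ 393.3 -212.7  137.1] shift cm then, in target frame [-5.63 -3.01  5.27] now frame [-5.62 -2.99  5.29] world [ -8.  31. -76.]
```

```bash
python3 - <<'E'
from h import *
p=env.read_camera('wrist'); save(p,'w1.png')
for t in ('union',):
    for d in env.find_in(p,t): print(t,d['score'],w(p,d['centre']).round(1))
    for d in env.trace(p,t)[:3]:
        u=cloud(p,d['mask']); 
        if len(u)<20: continue
        print(d['score'],np.percentile(u,[2,50,98],axis=0).round(0).tolist())
        t2=u[(u[:,2]>82)&(u[:,2]<95)]; 
        if len(t2)>5: print('top',t2.mean(0),cv2.minEnclosingCircle(t2[:,:2].astype(np.float32)))
        b=u[(u[:,2]>28)&(u[:,2]<60)]
        if len(b)>20:
            from scipy.optimize import least_squares
            f=least_squares(lambda c:np.hypot(b[:,0]-c[0],b[:,1]-c[1])-22,[463,-165],loss='soft_l1'); print('barrel',f.x,len(b))
E
```

```text
union 0.8 [ 452.2 -175.5   78.7]
0.8 [[439.0, -189.0, 17.0], [453.0, -175.0, 81.0], [476.0, -151.0, 89.0]]
top [ 458.75775935 -169.00038027   87.67343273] ((460.3302307128906, -167.46290588378906), 19.77799415588379)
barrel [ 461.20222167 -166.72410043] 811
```

View pics/w1.png

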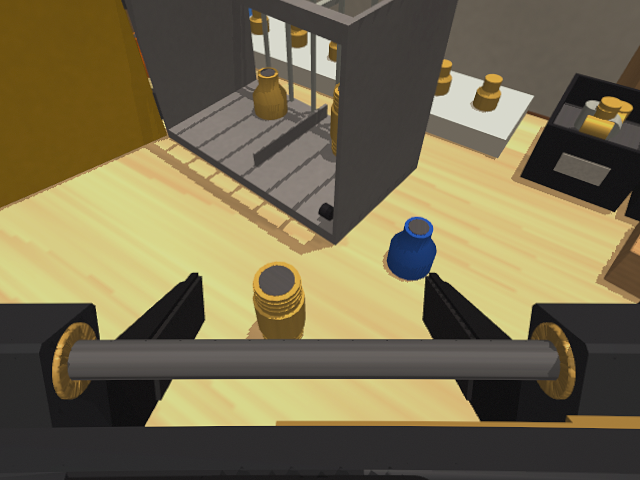

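```bash
python3 -m inch '[[0,0,0,-3.34,-0.75,2.91,-1],[0,0,0,-3.34,-0.75,2.91,-1],[0,0,0,-3.34,-0.75,2.91,-1],[0,0,0,-3.34,-0.75,2.91,-1],[0,0,0,0,0,0,-1],[0,0,0,0,0,0,-1]]'; python3 - <<'E'
from h import *
s=env.state(); print(s['joints'])
plan(ori(55,.6,-1),grasp=[461.5,-166.5,48])
E
```

```text
t: 4.82
eef_pos: [400.7, -208.0, 39.8]
tcp_rot: [3.138, -0.957, 0.607]
ft_force: [-0.4, -0.3, 0.3]
opening: 0.999
grip_force: 0.0
[-1.15947114  0.79200441  2.30460114  1.34875363  0.96642141 -1.51984125]
rotvec [-0.002  0.003  0.004] deg 0.3
tcp target [ 474.3 -157.7   37.1] shift cm then, in target frame [4.89 0.01 7.46] now frame [4.91 0.05 7.45] world [74. 50. -3.]
```

```bash
python3 -m inch '[[0,0,0,1.63,0.02,2.48,-1],[0,0,0,1.63,0.02,2.48,-1],[0,0,0,1.63,0.02,2.48,-1],[0,0,0,0,0,0,-1],[0,0,0,0,0,0,1],[0,0,0,0,0,0,1],[0,0,0,0,0,0,1],[0,0,0,0,0,0,1],[0,0,0,0,0,0,1],[0,0,0,0,0,0,1]]'; python3 - <<'E'
from h import *
s=env.state(); print(s['joints'],s['opening']*95)
E
```

```text
t: 6.08
eef_pos: [473.8, -157.8, 35.5]
tcp_rot: [3.141, -0.958, 0.604]
ft_force: [-1.9, -0.0, 0.1]
opening: 0.457
grip_force: 30.0
[-0.93654087  0.80211308  2.2858095   1.56461534  0.9569511  -1.50586745] 43.434343620304254
```

```bash
python3 -m inch '[[0,0,0,2.46,0,-1.72,1],[0,0,0,2.46,0,-1.72,1],[-0.097,0,0.068,0,0,0,1],[-0.097,0,0.068,0,0,0,1],[-0.097,0,0.068,0,0,0,1],[-0.097,0,0.068,0,0,0,1],[-0.097,0,0.068,0,0,0,1],[-0.097,0,0.068,0,0,0,1],[0,0,0,0,0,0,1],[0,0,0,0,0,0,1]]'; python3 - <<'E'
from h import *
s=env.state(); print(s['joints'],s['opening']*95)
C=np.array([681,-11]);a=-.108;B=np.array([[np.cos(a),-np.sin(a)],[np.sin(a),np.cos(a)]])
for x in (-180,-52):
    g=C+B@[x,-47]; plan(ori(55,a,-1),grasp=[*g,46.4+35])
p=env.read_camera('wrist'); A=rot(s['tcp_rot']); print('cam in tool',A.T@(np.array(p['position'])-s['eef_pos']))
E
```

```text
t: 7.32
eef_pos: [474.2, -157.5, 95.4]
tcp_rot: [3.139, -0.958, -0.102]
ft_force: [-0.5, -0.6, -4.3]
opening: 0.457
grip_force: 30.0
[-0.71938816  0.67274134  2.57662406  2.56658163  1.04773628 -1.6442781 ] 43.42035767752575
rotvec [-0.002  0.002  0.003] deg 0.2
tcp target [512.5 -40.   70.5] shift cm then, in target frame [ -0.58 -12.09   3.51] now frame [ -0.54 -12.09   3.53] world [ 38. 118. -25.]
rotvec [-0.002  0.002  0.003] deg 0.2
tcp target [639.7 -53.8  70.5] shift cm then, in target frame [  6.76 -12.09  13.99] now frame [  6.82 -12.05  14.  ] world [166. 104. -25.]
cam in tool [ 7.39380930e+01 -1.69044193e-01 -1.70411867e+02]
```

```bash
python3 -m inch '[[0,0,0,-0.18,-4.03,1.17,1],[0,0,0,-0.18,-4.03,1.17,1],[0,0,0,-0.18,-4.03,1.17,1],[0,0,0,0,0,0,1],[0,0,0,0,0,0,1]]'; python3 - <<'E'
from h import *
s=env.state(); print(s['joints'])
p=env.read_camera('wrist'); save(p,'w2.png')
q=env.read_camera('top'); save(q,'t2.png',(210,140,400,330),3)
for t in ('mate','reducer'):
    for d in env.find_in(p,t)[:3]: print(t,d['score'],w(p,d['centre']).round(1))
    for d in env.trace(p,t)[:2]: print(np.percentile(cloud(p,d['mask']),[2,50,98],axis=0).round(0).tolist())
E
```

```text
t: 8.0
eef_pos: [512.6, -40.6, 70.8]
tcp_rot: [3.139, -0.959, -0.105]
ft_force: [-0.3, -0.0, -2.9]
opening: 0.458
grip_force: 30.0
[-0.28469549  0.75843244  2.57154195  2.98296598  1.1445259  -1.60873212]
mate 0.72 [695.8 -79.7  77.5]
[[688.0, -101.0, 20.0], [694.0, -80.0, 75.0], [720.0, -63.0, 104.0]]
reducer 0.76 [709.6  53.   47.3]
reducer 0.64 [ 594.2 -221.2   32.6]
[[702.0, 31.0, 17.0], [712.0, 50.0, 46.0], [733.0, 71.0, 74.0]]
[[579.0, -241.0, 3.0], [592.0, -219.0, 33.0], [614.0, -206.0, 59.0]]
```

View pics/w2.png

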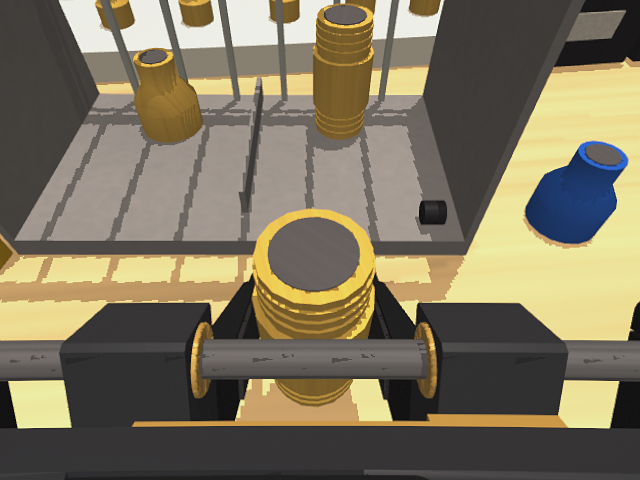

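Wrist view: the union is held at (315,260), in front of the right compartment. The mate is behind it at (343,75), with the divider at (255,150) and the roller at (432,212). The way in is clear.

```bash
python3 -m inch '[[0,0,0,1.47,0,2.1,1],[0,0,0,1.47,0,2.1,1],[0,0,0,1.47,0,2.1,1],[0,0,0,1.47,0,2.1,1],[0,0,0,1.47,0,2.1,1],[0,0,0,0,0,0,1],[0,0,0,0,0,0,1]]'; python3 - <<'E'
from h import *
s=env.state(); print(s['joints'])
plan(ori(55,-.108,-1),tcp=[639.7,-53.8,51])
E
```

```text
t: 9.18
eef_pos: [638.9, -54.3, 70.2]
tcp_rot: [3.139, -0.957, -0.106]
ft_force: [0.9, 0.2, -4.4]
opening: 0.461
grip_force: 30.0
[-0.22964463  0.71691394  2.25189677  3.00235685  0.78588078 -1.5436133 ]
rotvec [0.001 0.003 0.001] deg 0.2
tcp target [639.7 -53.8  51. ] shift cm then, in target frame [-1.53 -0.05  1.17] now frame [-1.53 -0.06  1.17] world [  1.   0. -19.]
```

```bash
python3 -m inch '[[0,0,0,-0.7,0,0.5,1],[0,0,0,-0.6,0,0.43,1],[0,0,0,-0.25,0,0.17,1],[0,0,0,0,0,0,1],[0,0,0,0,0,0,1],[0,0,0,0,0,0,1]]'
```

```text
t: 9.93
eef_pos: [639.9, -54.0, 51.7]
tcp_rot: [3.139, -0.959, -0.105]
ft_force: [1.1, -1.0, -4.3]
opening: 0.457
grip_force: 30.0
```

```bash
python3 -m inch '[[0,0,0,-0.08,0,0.06,1],[0,0,0,-0.08,0,0.06,1],[0,0,0,0,0,0,1],[0,0,0,0,0,0,1]]'
```

```text
t: 10.42
eef_pos: [640.3, -54.1, 50.5]
tcp_rot: [3.138, -0.961, -0.105]
ft_force: [-4.7, 0.4, 5.2]
opening: 0.453
grip_force: 30.0
```

```bash
python3 -m inch '[[0,0,0,0,0,0,0.3],[0,0,0,0,0,0,-0.2],[0,0,0,0,0,0,-0.6],[0,0,0,0,0,0,-0.8],[0,0,0,0,0,0,-0.8],[0,0,0,0,0,0,-0.8],[0,0,0,0,0,0,-0.8],[0,0,0,-0.8,0,-1.15,-0.8],[0,0,0,-1.47,0,-2.1,-0.8],[0,0,0,-1.47,0,-2.1,-0.8],[0,0,0,-1.47,0,-2.1,-0.8],[0,0,0,-1.47,0,-2.1,-0.8],[0,0,0,-1.47,0,-2.1,-0.8],[0,0,0,0,0,0,-0.8]]'; python3 - <<'E'
from h import *
s=env.state(); print(s['t'],s['joints'])
p=env.read_camera('wrist'); save(p,'w3.png')
C=np.array([681,-11]);a=-.108;B=np.array([[np.cos(a),-np.sin(a)],[np.sin(a),np.cos(a)]])
for d in env.trace(p,'union'):
    u=cloud(p,d['mask']); print(d['score'],np.percentile(u,[2,50,98],axis=0).round(0).tolist()); t=u[u[:,2]>97]; c=np.array(cv2.minEnclosingCircle(t[:,:2].astype(np.float32))[0]) if len(t)>3 else None; print(c, (c-C)@B if c is not None else '')
q=env.read_camera('top')
for d in env.trace(q,'door')[:1]:
    dc=cloud(q,d['mask']); dc=dc[(dc[:,2]>225)&(dc[:,2]<245)]; print(cv2.minAreaRect(dc[:,:2].astype(np.float32)),cv2.boxPoints(cv2.minAreaRect(dc[:,:2].astype(np.float32))))
E
```

```text
t: 12.18
eef_pos: [496.9, -38.6, 49.3]
tcp_rot: [3.14, -0.955, -0.107]
ft_force: [0.4, -0.1, -0.0]
opening: 0.898
grip_force: 0.0
12.175 [-0.29270885  0.85737774  2.61691254  2.98540121  1.28314049 -1.63428973]
0.61 [[603.0, -71.0, 19.0], [608.0, -51.0, 78.0], [636.0, -32.0, 104.0]]
[623.49914551 -52.42941666] [-52.70015146 -47.38606196]
```

View pics/w3.png

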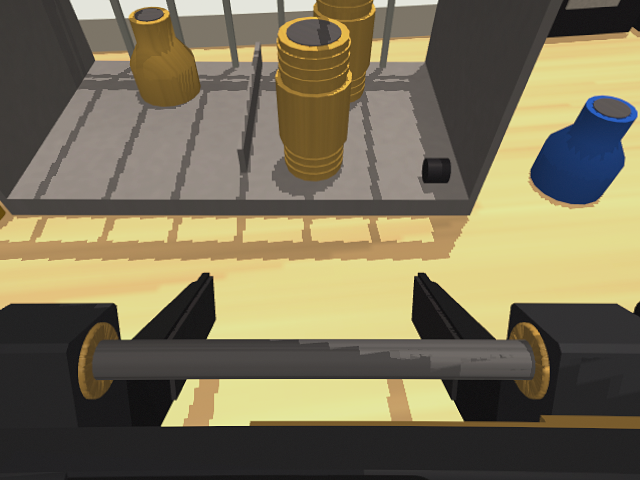

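The union stands upright in the right compartment at (315,100), in front of the mate. The fingers are clear. Now I'll retreat the way I came, unwind the wrist and point the tool down.

```bash
python3 -m inch '[[0,0,0,0.8,3.0,-0.87,0],[0,0,0,0.8,3.0,-0.87,1],[0,0,0,0.8,3.0,-0.87,1],[0,0,0,0.8,3.0,-0.87,1],[0.097,0,-0.068,0,0,0,1],[0.097,0,-0.068,0,0,0,1],[0.097,0,-0.068,0,0,0,1],[0.097,0,-0.068,0,0,0,1],[0.097,0,-0.068,0,0,0,1],[0.097,0,-0.068,0,0,0,1],[0,0,0,0.85,0.77,-3.93,1],[0,0,0,0.85,0.77,-3.93,1],[0,0,0,0.85,0.77,-3.93,1],[0,0,0,0.85,0.77,-3.93,1],[0,-0.16,0,0,0,0,1],[0,-0.16,0,0,0,0,1],[0,-0.16,0,0,0,0,1],[0,-0.16,0,0,0,0,1],[0,-0.16,0,0,0,0,1],[0,-0.16,0,0,0,0,1]]'; python3 - <<'E'
from h import *
print(env.state()['joints'])
E
```

```text
t: 14.88
eef_pos: [404.1, -244.5, 216.0]
tcp_rot: [3.136, 0.006, 0.603]
ft_force: [-0.4, -0.6, -0.2]
opening: 0.006
grip_force: 0.0
[-0.67954768  0.27208974  1.91930507 -0.00970814  0.94647052  0.29400861]
```

```bash
python3 -m inch '[[0,0,0,0,0,-4.5,1],[0,0,0,0,0,-4.5,1],[0,0,0,0,0,0,1]]'; cat > door.py <<'E'
from h import *
C=np.array([681,-11]);a=-.108;B=np.array([[np.cos(a),-np.sin(a)],[np.sin(a),np.cos(a)]]); H=C+B@[-85,150]
def door():
    for n in ('scene','top'):
        q=env.read_camera(n)
        for d in env.trace(q,'door')[:1]:
            dc=cloud(q,d['mask']); dc=dc[(dc[:,2]>222)&(dc[:,2]<245)&(np.hypot(*(dc[:,:2]-H).T)<330)]
            if len(dc)<30: continue
            r=cv2.minAreaRect(dc[:,:2].astype(np.float32)); v=dc[:,:2].mean(0)-H
            vx,vy,x0,y0=cv2.fitLine(dc[:,:2].astype(np.float32),cv2.DIST_HUBER,0,.01,.01).ravel()
            print(n,len(dc),'zmax',np.percentile(dc[:,2],95).round(),'rect',np.round(r[1]),cv2.boxPoints(r).round(0).tolist(),'line',round(float(np.arctan2(vy,vx)),3),x0.round(),y0.round(),'phi~',round(float((-np.pi/2+a-np.arctan2(v[1],v[0]))%(2*np.pi)),3))
if __name__=='__main__':
    print('H',H); door()
    phi=1.73; d=-np.pi/2+a-phi; nn=np.pi+a-phi
    D=np.array([np.cos(d),np.sin(d)]);N=np.array([np.cos(nn),np.sin(nn)])
    x=np.array([*N,0]); z=np.array([0,0,-1.]); M=np.c_[x,np.cross(z,x),z]
    plan(M,tcp=[*(H+160*D+60*N),305])
E
python3 door.py
```

```text
t: 15.25
eef_pos: [404.7, -244.4, 308.0]
tcp_rot: [3.133, 0.0, 0.604]
ft_force: [-0.2, 0.3, -0.1]
opening: 0.002
grip_force: 0.0
H [612.66376391 147.28821446]
scene 517 zmax 239.0 rect [ 16. 310.] [[323.0, 225.0], [621.0, 141.0], [625.0, 157.0], [327.0, 241.0]] line -0.265 490.0 185.0 phi~ 1.769
rotvec [-0.001  0.002 -0.7  ] deg 40.1
tcp target [474.2 247.4 305. ] shift cm then, in target frame [49.24 -6.12 -0.12] now frame [ 33.7  -36.42  -0.21] world [ 71. 491.   1.]
```

```bash
python3 -m inch '[[0,0,0,4.2,-4.55,0,1],[0,0,0,4.2,-4.55,0,1],[0,0,0,4.2,-4.55,0,1],[0,0,0,4.2,-4.55,0,1],[0,0,0,4.2,-4.55,0,1],[0,0,0,4.2,-4.55,0,1],[0,0,0,4.2,-4.55,0,1],[0,0,0,4.2,-4.55,0,1],[0,0,-0.175,0,0,0,1],[0,0,-0.175,0,0,0,1],[0,0,-0.175,0,0,0,1],[0,0,-0.175,0,0,0,1],[0,0,0,0,0,0,1],[0,0,0,0,0,0,1]]'; python3 door.py; python3 -c "
from h import *
print(env.state()['joints'])"
```

```text
t: 17.2
eef_pos: [473.7, 246.4, 302.9]
tcp_rot: [-3.14, 0.003, 1.299]
ft_force: [0.2, 0.2, -0.7]
opening: 0.005
grip_force: 0.0
H [612.66376391 147.28821446]
scene 512 zmax 239.0 rect [ 15. 302.] [[324.0, 223.0], [616.0, 144.0], [620.0, 159.0], [328.0, 237.0]] line -0.264 489.0 186.0 phi~ 1.769
top 1170 zmax 239.0 rect [ 18. 295.] [[325.0, 225.0], [609.0, 147.0], [614.0, 165.0], [330.0, 243.0]] line -0.264 466.0 194.0 phi~ 1.772
rotvec [-0.001  0.002 -0.002] deg 0.2
tcp target [474.2 247.4 305. ] shift cm then, in target frame [ 0.1   0.02 -0.16] now frame [ 0.1   0.02 -0.16] world [0. 1. 2.]
[ 3.56665013e-01  2.78546264e-01  1.65365661e+00 -1.37609618e-03
  1.21154807e+00  6.26352530e-01]
```

```bash
python3 -m inch '[[0,0,0,0,0,3.5,1],[0,0,0,0,0,3.5,1],[0,0,0,0,0,3,1],[0,0,0,-1.2,0,0,1],[0,0,0,-1.2,0,0,1],[0,0,0,-0.5,0,0,1],[0,0,0,-0.5,0,0,1],[0,0,-0.05,-0.8,-0.12,0,1],[0,0,-0.05,-0.8,-0.12,0,1],[0,0,-0.05,-0.8,-0.12,0,1],[0,0,-0.05,-0.8,-0.12,0,1]]'; python3 door.py
```

```text
t: 18.77
eef_pos: [454.1, 183.0, 204.2]
tcp_rot: [3.141, 0.001, 1.505]
ft_force: [1.6, 1.6, -0.4]
opening: 0.006
grip_force: 0.6
H [612.66376391 147.28821446]
top 784 zmax 239.0 rect [ 17. 296.] [[315.0, 161.0], [611.0, 147.0], [612.0, 164.0], [316.0, 178.0]] line -0.035 466.0 158.0 phi~ 1.548
rotvec [-0.001  0.002  0.198] deg 11.3
tcp target [474.2 247.4 305. ] shift cm then, in target frame [  6.74   0.26 -10.1 ] now frame [  6.54   1.57 -10.12] world [ 20.  64. 101.]
```

```bash
cat > chk.py <<'E'
from h import *
from door import H
s=env.state(); A=rot(s['tcp_rot']); print('rel H in tool',(A.T@np.array([*(s['eef_pos'][:2]-H),0])).round(1),'phi from yaw',np.pi-.108-s['tcp_rot'][2],s['joints'].round(2))
E
python3 -m inch '[[0,0,-0.1,-1.6,-0.25,0,1],[0,0,-0.1,-1.6,-0.25,0,1],[0,0,-0.1,-1.6,-0.25,0,1],[0,0,-0.1,-1.6,-0.25,0,1],[0,0,-0.1,-1.6,-0.25,0,1],[0,0,-0.1,-1.6,-0.25,0,1]]'; python3 chk.py
```

```text
t: 19.73
eef_pos: [456.6, 87.3, 204.0]
tcp_rot: [-3.14, 0.001, 2.105]
ft_force: [0.5, 1.6, -0.1]
opening: 0.002
grip_force: 0.7
rel H in tool [  27.9 -164.8    0.3] phi from yaw 0.9280987018150499 [ 0.05  0.28  1.95 -0.    0.92 -0.49]
```

```bash
python3 -m inch '[[0,0,-0.1,-1.63,-0.2,0,1],[0,0,-0.1,-1.63,-0.2,0,1],[0,0,-0.1,-1.63,-0.2,0,1],[0,0,-0.1,-1.63,-0.2,0,1],[0,0,-0.1,-1.63,-0.2,0,1],[0,0,-0.1,-1.63,-0.2,0,1]]'; python3 chk.py;  python3 -c "
from door import *
door()
p=env.read_camera('scene'); save(p,'s4.png',(220,150,460,370),2.5)
for d in env.find_in(p,'union')[:3]+env.find_in(p,'mate')[:3]: print(d['score'],w(p,d['centre']).round())"
```

```text
t: 20.48
eef_pos: [516.2, 10.6, 203.9]
tcp_rot: [-3.139, -0.001, 2.705]
ft_force: [-0.1, 2.1, -0.5]
opening: 0.006
grip_force: 0.7
rel H in tool [  29.7 -164.7    0.4] phi from yaw 0.32821269077934234 [-0.11  0.35  1.83 -0.    0.96 -1.24]
scene 1387 zmax 239.0 rect [292. 235.] [[472.0, -116.0], [690.0, -203.0], [798.0, 68.0], [580.0, 155.0]] line 1.114 543.0 -0.0 phi~ 0.135
top 254 zmax 240.0 rect [298.  16.] [[480.0, -120.0], [494.0, -126.0], [613.0, 147.0], [599.0, 153.0]] line 1.163 524.0 -36.0 phi~ 0.342
0.75 [644. -56.  68.]
0.38 [553.   4. 138.]
0.82 [727. -93.  75.]
```

View pics/s4.png

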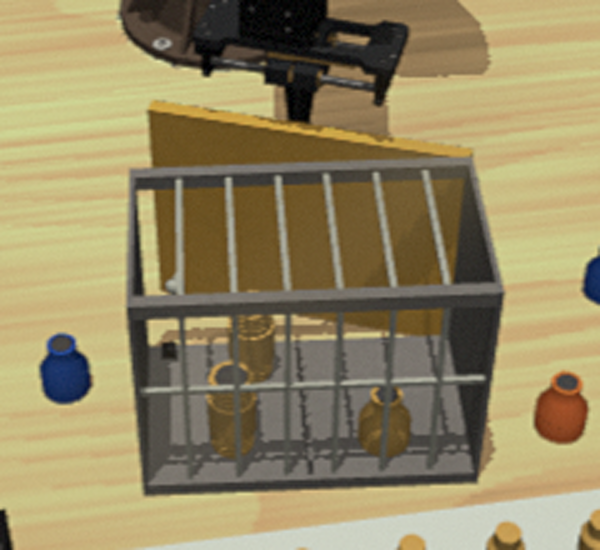

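Door at about 0.33 rad. The union stands upright at (255,340) beside the mate at (232,410), and nothing is in the door's way. I'll continue in small steps.

```bash
python3 -m inch '[[0,0,-0.1,-1.63,-0.25,0,1],[0,0,-0.1,-1.63,-0.25,0,1],[0,0,-0.04,-0.65,-0.1,0,1],[0,0,-0.02,-0.32,-0.05,0,1],[0,0,0,0,0,0,1]]'; python3 chk.py; python3 -m inch '[[0,0,-0.02,-0.32,-0.05,0,1],[0,0,-0.02,-0.32,-0.05,0,1],[0,0,-0.02,-0.32,-0.05,0,1],[0,0,0,0,0,0,1]]'; python3 chk.py
```

```text
t: 21.45
eef_pos: [553.2, -9.7, 203.8]
tcp_rot: [-3.139, -0.001, 2.962]
ft_force: [0.5, 0.3, 0.5]
opening: 0.003
grip_force: 0.0
rel H in tool [  30.6 -165.1    0.4] phi from yaw 0.07115146299067909 [-0.14  0.4   1.75 -0.    0.99 -1.53]
t: 21.95
eef_pos: [562.7, -12.9, 203.9]
tcp_rot: [-3.139, -0.001, 3.023]
ft_force: [-0.7, -0.5, -0.3]
opening: 0.003
grip_force: 0.0
rel H in tool [  30.7 -164.9    0.4] phi from yaw 0.010199452798904218 [-0.14  0.41  1.73 -0.    1.   -1.59]
```

```bash
for i in 1 2 3; do python3 -m inch '[[0,0,0,-0.2,0,0,1],[0,0,0,-0.1,0,0,1],[0,0,0,0,0,0,1]]' | egrep 'eef|ft_f'; done; python3 -c "
from door import *
door()"
```

```text
eef_pos: [565.8, -13.3, 203.8]
ft_force: [-0.4, -0.0, 0.3]
eef_pos: [566.3, -13.3, 203.8]
ft_force: [-15.0, 0.5, 7.9]
eef_pos: [566.3, -13.3, 203.8]
ft_force: [-32.0, 1.5, 18.0]
scene 373 zmax 239.0 rect [280. 186.] [[564.0, -135.0], [748.0, -158.0], [782.0, 120.0], [598.0, 143.0]] line -0.837 646.0 -62.0 phi~ 5.978
top 268 zmax 240.0 rect [299.  17.] [[564.0, -148.0], [581.0, -149.0], [613.0, 148.0], [597.0, 150.0]] line 1.46 585.0 -27.0 phi~ 0.051
```

```bash
python3 -m inch '[[0,0,0,0.5,0,0,1],[0,0,0,1,0,0,1],[0,0,0,3,0,0,1],[0,0,0,4,0,0,1],[0,0,0,0,0,-4,1],[0,0,0,0,0,-4,1],[0,0,0,3,0,-3,1],[0,0,0,3,0,0,1],[0,0,0,3,0,0,1],[0,0,0,0,0,0,1],[0,0,0,0,0,0,1]]'; python3 -c "
from door import *
door()
p=env.read_camera('scene'); q=env.read_camera('top')
cv2.imwrite('pics/fin.png',np.hstack([cv2.resize(p['img'][200:360,250:430][...,::-1],(400,356),interpolation=2),cv2.resize(q['img'][130:310,200:400][...,::-1],(396,356),interpolation=2)]))
for d in env.find_in(p,'mate')[:3]+env.find_in(p,'union')[:2]+env.find_in(p,'reducer')[:4]: print(d['score'],w(p,d['centre']).round())"
```

```text
t: 24.65
eef_pos: [398.5, 6.8, 314.3]
tcp_rot: [-3.139, -0.0, 3.023]
ft_force: [0.4, -0.6, -0.4]
opening: 0.009
grip_force: 0.0
scene 225 zmax 239.0 rect [284. 188.] [[563.0, -142.0], [750.0, -161.0], [779.0, 121.0], [593.0, 140.0]] line 1.462 586.0 -17.0 phi~ 6.249
top 1170 zmax 240.0 rect [299.  17.] [[565.0, -148.0], [582.0, -149.0], [614.0, 148.0], [597.0, 150.0]] line 1.462 588.0 -1.0 phi~ 0.057
0.83 [725. -94.  74.]
0.2 [741.  45.  46.]
0.87 [642. -54.  68.]
0.82 [580. 312.  31.]
0.75 [739.  48.  47.]
0.71 [ 621. -230.   37.]
0.69 [732. 297.  28.]
```

View pics/fin.png

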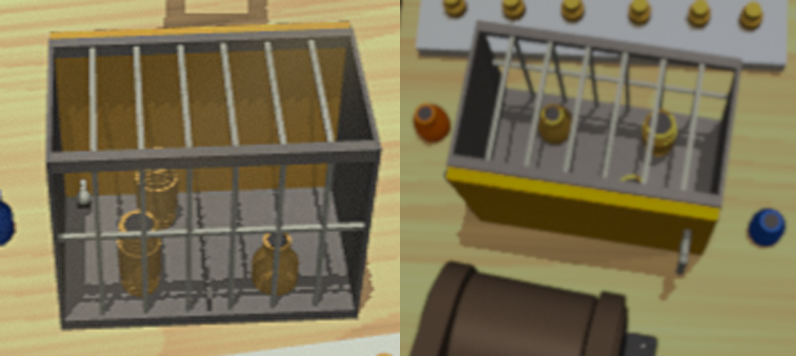

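The door is flush with the cage front, line angle 1.462 against 1.463 expected when shut, and it stayed home after release. The union at (158,190), the mate and the reducer all stand upright, and the robot touches nothing.

```bash
python3 -c "
from cell import env
print(env.job_done())"
```

```text
the job is handed in; nothing more can be done
None
```

The loose union stands upright and released beside its mate in the right compartment, the yellow door is shut and stayed shut after the push, nothing was knocked over, and the job was handed in at about 25 s (no verdict was returned).

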